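Refit the charge unit in a copier's drum frame and screw it down

TASK

Refit the charge unit of the copier: push it fully home in its channel in the drum frame, then wind its captive hand screw down onto the slotted ear until the unit is clamped snugly, firm but not overtightened. The knob is only pushed onto the screw's spline, so let your grip sink with it as it winds down and do not draw it off. Leave the screw clamped, let go, and leave the other things on the bench where they stand.

Things in the scene. Friction and masses are not known exactly. Their poses are not given: they have to be found in the camera images.
- frame: Fixed drum frame of the copier: steel base plate 350 mm (x) by 230 mm (y), rubber roller 51 mm high along its -y side, dark grey channel block in the middle, black gear cover 48 mm high along +y. Origin: centre of underside; x along the channel, the way the unit is pushed in (away from the robot, give or take 0.3 rad); z up. The front sill is 24 mm high, a cheek on the roller side 62 mm.
- channel_mouth (a point): Middle of the channel's front end, on its floor: x = -150, y = -25, z = 30 mm in the frame. The channel is 33 mm wide and runs along y = -25 mm to a steel back stop whose face is at x = 145 mm. The unit is home when its rear end meets that stop: its origin is then at (0, -25, 30) mm in the frame.
- screw_seat (a point): Point of the frame on the screw's axis, at x = -80, y = 30, z = 55 mm in the frame: where the ear's top face lies when the unit is home. The grey ledge below it (y from -8.5 to 55 mm) is 50 mm high and carries the ear.
- charge_unit: Charge (corona) unit, loose in the channel, pulled out 30 to 50 mm: aluminium bar with a steel grid and white end blocks, 290 x 30 x 26 mm, 0.25 to 0.5 kg. Origin: centre of the bar's underside; x along it, pointing inward; z up. It slides in with 1.5 to 4 N of friction.
- fin (a point): Point in the unit's pull fin, an upright white fin at its front end: 28 mm long (unit's x), 14 mm thick (unit's y), top 71 mm above the unit's origin. The point is on the fin's mid plane, 127 mm in front of the unit's origin and 16 mm below the fin's top. Grip it from above across its thickness, or push its front face.
- slot (a point): Point in the slot of the unit's ear, on its top face; on the screw's axis when the unit is home. The ear is white plastic, 5 mm thick, its top 25 mm above the unit's origin, reaching out to y = 78 mm. The slot is 14 mm wide, open towards x, and slides in around the 10 mm stem, under the washer.
- screw: Captive hand screw, upright in the ledge: steel stem, splined head, washer 27 mm wide. Right-hand thread: clockwise from above it turns and sinks 12 mm a turn (1.9 mm per rad). z: its axis. Origin on the axis, 4 mm below the knob's rim; at the start 5 to 6.2 mm above the height of the ear's top. Turning free takes up to 0.1 N m (0 to 0.08 read at standstill). It stays where it is left.
- washer_face (a point): Nominal underside of the washer, at the screw's origin. In truth the washer hangs 0 to 3 mm lower; how much differs each time and shows in no reading. So it meets the ear after 1.1 to 3.2 rad of turning; then its wave spring gives 30 N per mm (57 N per rad). Snug is 10 to 30 N; above 30 N the ear is damaged. The moment at standstill grows with the clamp: about 0.2 to 0.23 N m at 20 N.
- knob: Black fluted rubber knob, 32 mm across, 24 mm high, pushed onto the screw's spline. Origin: equal to the screw's when fully on; the grip surface is 4 to 28 mm above it. It turns with the screw, lagging 0.4 rad per N m. A pull of over 6 N along the axis slides it up; more than 1.5 mm up counts as drawn off. Pushed down it sits on a shoulder.
- knob_top (a point): Centre of the knob's flat top, on the axis, 28 mm above the knob's origin. Grip the knob across its diameter from above with 15 to 25 N; 25 mm is free all round it.
- cleaner_bottle: White cleaner bottle, 54 mm wide, 130 mm tall, on the bench at the frame's roller side. Origin: centre of its underside.
- grease_jar: Small grey jar with a white lid, 50 mm wide, 45 mm tall, on the bench at the frame's roller side. Origin: centre of its underside.
- screwdriver: Screwdriver with a black handle, 190 mm long, lying on the bench at the frame's gear side, along its own x.

How it is judged:
By the outcome, as a careful person would: the job done as asked, in the order asked, and still so for the second after the job is handed in, with the robot touching nothing.
It also fails if it takes over 72 s, if anything falls off the work surface, if the arm or the gripper's body presses on something with over 40 N, if the wrist force passes 120 N, or if a joint passes its speed limit or range.

ROBOT

A 6-joint arm with a two-finger parallel gripper is mounted at the origin on the work surface. World frame = base frame: x ahead of the robot, y to its left, z up, the work surface at z = 0. Lengths are in m, angles in rad, forces in N, time in s.
With the tool pointing down it reaches from about 0.425 to 0.95 m from the base axis. Payload 3.5 kg.
Tool frame: the origin (TCP) lies between the finger pads; the fingertips stand 22 mm ahead of it and the grasp point (between the pads) lies 3 mm ahead of it (ctrl.nose_length is the z of the fingertips in the tool frame, in m); z points along the fingers, y is the line along which they close (so a half turn about z gives the same grasp; the last joint's range is limited). The gripper opens to 85 mm and grips with 20 to 120 N. Pads are 22 mm wide; open, the fingers measure 114 mm over their backs; the gripper's body (76 mm by 85 mm) begins 54 mm behind the grasp point. The pads swing forward as they close: fully open they stand 13 mm farther back than shut.
Start: joints at [-1.317, 0.286, 1.577, -0, 1.279, -0.15], TCP at [0.265, -0.621, 0.253] pointing down, gripper open.
Joint ranges: [-2.77, 2.77], [-0.9, 2.22], [0.21, 2.48], [-1.53, 4.67], [0.24, 2.81], [-2.84, 2.84]. Speed limits (rad/s): [2.79, 2.79, 3.14, 3.14, 3.14, 3.14].

INTERFACE

Orientations are given as a unit quaternion [x, y, z, w].
In Python, from plant import ctrl gives the robot as it stands. The module is installed in compiled form; this text tells all that it offers.
- The arm moves only by the tool send_rows, never from a script. Its argument "rows" is text: rows parted by semicolons, each of 7 numbers parted by spaces: the turn, a rotation vector about the tool's x, y, z in fractions of the full range, 1 being 4 rad, then the shift along the tool's x, y, z in a scale on which 1.0 is 1000 mm, then the opening, from -1 (shut) to 1 (fully open). A call has 1 to 8 rows; each row is the pose to reach, as a shift and turn from the pose commanded when the call began, along the tool's axes at that moment; what a row does not reach only later rows make up. A row lasts 1/8 s, in which the tool goes at most 62.5 mm and 10.7 degrees, less where a joint would pass 70% of its speed; a pose out of reach is approached as far as the arm can. No shift or turn number may pass 1 either way. A call with a gripper value outside its range is refused whole. The fingers move at their own pace and stop on an object; "grip_force" is the grip in N (left out, the last holds). Time passes only in rows, so rows that repeat a pose let the fingers close. It gives the time, the measured TCP pose, the force, the opening and the grip force at its end, in the units of the state.
- ctrl.get_state(): the state, without advancing time (a new reading comes with each control period).
- ctrl.read_camera(name): name is "side" or "top" or "wrist"; returns a dict with "color" (420x560x3 uint8, red, green, blue), "fx", "fy", "cx", "cy" (pixels), "extrinsics" (4x4, takes a point from world to camera coordinates). Camera axes: x right, y down, z forward; pixel columns grow to the right and rows downward; lengths in m; the calibration is good to about 2 mm. The wrist camera is an equidistant fisheye: a pixel r from the principal point sees the ray r / f radians off the axis. A picture is of the moment at which its call begins. There is no depth.
- ctrl.sign_off(): hands the job in; it is judged then, once.
Trained networks look in a picture, given as the dict that the camera call returned (one of the last four; its "shot" number tells which), for a name from the list of things; names that differ only in an ending like _2 or _b are one class to them, and where a whole thing is asked for, a point or a joint stands for the part that bears it (a point fixed in the world has none). Each returns a list of dicts, best first, with "p" (0 to 1); they miss things now and then, are a little off and sometimes report something else, mostly with a low value. They report only what shows in the picture. A call takes as long as a camera call.
- ctrl.look_for(picture, target): "position" ([x, y, z] in m, in the coordinates of the camera as it stood for that picture, good to about 4 mm: the middle of the surface that is visible of it).
The state is a dict: "time": time; "qpos": joint angles; "dq": joint speeds; "joint_efforts": joint torques, N m; "eef_pos": TCP position; "tcp_rot": TCP orientation; "contact_force": force on the tool from outside, world axes, zero at the start; "wrist_torque": the same for the moment, N m; "opening": opening from 0.0 (shut) to 1.0 (fully open); "finger_force": force on a finger pad.
Only numpy, scipy, OpenCV 4.12 (cv2) and the standard library are available. Lean on these libraries where they do the work, as an engineer would, in place of code of your own. Each camera call takes 0.05 s, during which the arm holds its last target. There are 200 camera calls.

## Working session

There is one attempt and no reset: what is moved stays moved. The work goes in short steps, Python scripts to look and compute and a tool call to move; the robot and the scene stay as the last step left them, time stands still between calls to the robot, and variables do not carry over. Pictures are saved under pics/ and viewed, at most 10 in all, crops included, and the job is handed in when it is done.

Besides the shell and the picture viewer there is one more tool, called after "Emit:" by a JSON object that holds its "op" and its "data". send_rows: Moves the arm, as the interface text tells. Its arguments: {"type":"object","properties":{"rows":{"type":"string"},"grip_force":{"type":"number"}},"required":["rows"]}

```bash
mkdir -p pics; cat > h.py <<'E'
import numpy as np, cv2
from scipy.spatial.transform import Rotation as R
from plant import ctrl
def world(pic,p):
    E=np.array(pic["extrinsics"]); return E[:3,:3].T@(np.array(p)-E[:3,3])
def save(pic,n): cv2.imwrite("pics/"+n,cv2.cvtColor(np.ascontiguousarray(pic["color"]),cv2.COLOR_RGB2BGR))
def proj(pic,w):
    E=np.array(pic["extrinsics"]); c=E[:3,:3]@np.array(w)+E[:3,3]
    return np.array([pic["fx"]*c[0]/c[2]+pic["cx"],pic["fy"]*c[1]/c[2]+pic["cy"]])
E
python3 - <<'E'
from h import *
s=ctrl.get_state(); print({k:np.round(v,4) for k,v in s.items()})
for n in("top","side"):
    p=ctrl.read_camera(n); save(p,n+"0.png"); print(n,np.round(p["extrinsics"],3).tolist(),p["fx"],p["cx"],p["cy"])
    for t in("frame","channel_mouth","screw_seat","charge_unit","fin","slot","screw","washer_face","knob","knob_top"):
        r=ctrl.look_for(p,t)
        print(t,[(np.round(world(p,q["position"]),4).tolist(),round(q["p"],2)) for q in r[:2]])
E
```

```text
{'time': np.float64(0.0), 'qpos': array([-1.317 ,  0.2872,  1.5781, -0.    ,  1.2786, -0.15  ]), 'dq': array([ 0.0007,  0.0014,  0.002 , -0.0011,  0.0017,  0.0003]), 'joint_efforts': array([-2.00000e-04, -4.05984e+01, -2.92623e+01, -2.00000e-04,
        5.90000e-03,  0.00000e+00]), 'eef_pos': array([ 0.2651, -0.6201,  0.252 ]), 'tcp_rot': array([ 9.797e-01,  2.005e-01, -1.000e-04, -1.200e-03]), 'contact_force': array([0.0692, 1.1709, 0.0437]), 'wrist_torque': array([ 0.004 , -0.0298,  0.0222]), 'finger_force': np.float64(0.0), 'opening': np.float64(1.0028)}
top [[0.016, -1.0, -0.015, 0.037], [-0.99, -0.014, -0.142, 0.654], [0.142, 0.017, -0.99, 0.861], [0.0, 0.0, 0.0, 1.0]] 389.811577921332 282.4382921129986 215.9998079280884
frame [([0.6722, 0.0819, 0.0461], 0.73)]
channel_mouth [([0.6698, 0.0835, 0.0467], 0.6), ([0.5821, 0.1239, 0.0927], 0.18)]
screw_seat [([0.6693, 0.0781, 0.0504], 0.95)]
charge_unit [([0.5708, 0.073, 0.0571], 0.75)]
fin [([0.5659, 0.0745, 0.0574], 0.82)]
slot [([0.5834, 0.1287, 0.0926], 0.6), ([0.5652, 0.071, 0.0541], 0.59)]
screw [([0.5813, 0.1269, 0.0882], 0.64)]
washer_face [([0.5824, 0.1246, 0.09], 0.74)]
knob [([0.5811, 0.1253, 0.0886], 0.73)]
knob_top [([0.5807, 0.13, 0.0915], 0.73)]
side [[0.91, -0.414, 0.013, -0.553], [-0.224, -0.517, -0.826, 0.206], [0.348, 0.749, -0.564, 0.617], [0.0, 0.0, 0.0, 1.0]] 463.72591636245676 281.3842000255319 200.7436558713926
frame [([0.6724, 0.0171, 0.0421], 0.6)]
channel_mouth [([0.674, 0.0179, 0.0411], 0.62)]
screw_seat [([0.6761, 0.0199, 0.0394], 0.79)]
charge_unit [([0.5462, 0.0782, 0.057], 0.77)]
fin [([0.5434, 0.0836, 0.0555], 0.7)]
slot [([0.5425, 0.0832, 0.0517], 0.89), ([0.6747, 0.0146, 0.0434], 0.63)]
screw [([0.5193, -0.1217, 0.0708], 0.24)]
washer_face [([0.5779, 0.1174, 0.0799], 0.74)]
knob [([0.5798, 0.1135, 0.0837], 0.85)]
knob_top []
```

View pics/top0.png

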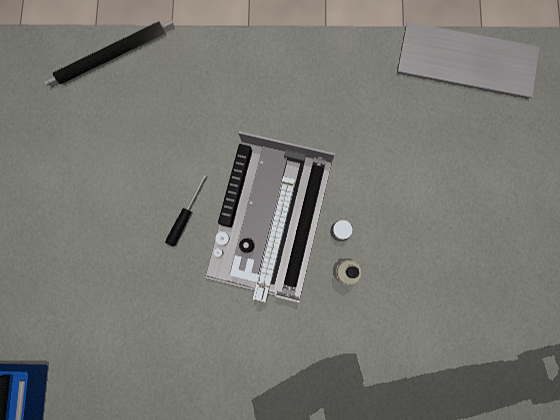

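View pics/side0.png

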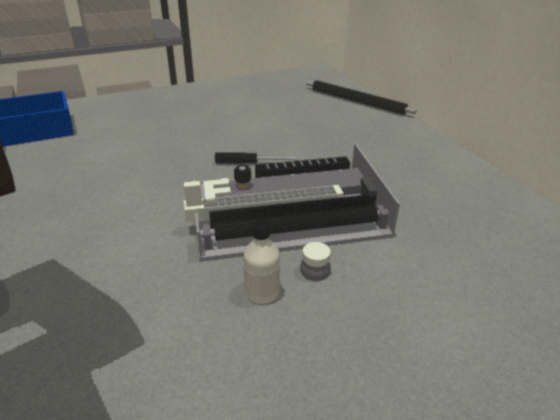

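The top view shows the knob at about (247,245), the fin at (260,292) and the unit's far end at (290,180), so the channel yaw is about -0.22 rad. In the side view the fin is at (193,190) and the knob at (243,174). Next I'll move over the front end for wrist views.

Units first: shifts go in shares of 1000 mm and turns go in shares of 4 rad. So -558 mm / 1000 = -0.558, 527 mm / 1000 = 0.527, -144 degrees / 229.1831 = -0.6283.

Emit:
{"op": "send_rows", "data": {"rows": "0 0 -0.6283 0.527 -0.558 0 0;0 0 -0.6283 0.527 -0.558 0 0;0 0 -0.6283 0.527 -0.558 0 0;0 0 -0.6283 0.527 -0.558 0 0;0 0 -0.6283 0.527 -0.558 0 0;0 0 -0.6283 0.527 -0.558 0 0;0 0 -0.6283 0.527 -0.558 0 0;0 0 -0.6283 0.527 -0.558 0 0", "grip_force": 20}}

```text
time: 2.1
eef_pos: [0.4385, -0.1497, 0.2538]
tcp_rot: [0.578, 0.816, 0.0, 0.001]
contact_force: [1.0, 0.1, -0.3]
opening: 0.504
finger_force: 0.0
```

```bash
cat >> h.py <<'E'
def goto(pos,yawx):
    """tool-axis shift (mm) and z-turn (deg) from the measured pose to TCP pos, tool x at yawx (wrt world), tool down"""
    s=ctrl.get_state(); r=R.from_quat(s["tcp_rot"])
    t=R.from_euler("z",yawx)*R.from_euler("x",np.pi)
    return np.round(np.degrees((r.inv()*t).as_rotvec()),1), np.round(1e3*r.inv().apply(np.array(pos)-s["eef_pos"]),1)
E
python3 - <<'E'
from h import *
s=ctrl.get_state(); print({k:np.round(v,4).tolist() for k,v in s.items()}); print(goto((.53,.10,.25),2.92))
E
```

```text
{'time': 2.1, 'qpos': [-0.5485, -0.1984, 2.0778, 0.0001, 1.2607, -0.8873], 'dq': [1.0658, -0.0478, 0.0358, 0.0009, 0.0064, -0.4303], 'joint_efforts': [-4.3721, -21.716, -28.3435, -0.0434, 0.1428, 0.2234], 'eef_pos': [0.4385, -0.1497, 0.2538], 'tcp_rot': [0.5778, 0.8162, 0.0001, 0.0008], 'contact_force': [1.0471, 0.129, -0.3209], 'wrist_torque': [-0.0812, -0.0099, -0.0388], 'finger_force': 0.0, 'opening': 0.504}
(array([  0. ,   0.1, -57.9]), array([205.1, 169.3,   3.8]))
```

In the tool's units: 198 mm / 1000 = 0.198, 164 mm / 1000 = 0.164, -55 degrees / 229.1831 = -0.24.

Emit:
{"op": "send_rows", "data": {"rows": "0 0 -0.24 0.198 0.164 0 0;0 0 -0.24 0.198 0.164 0 0;0 0 -0.24 0.198 0.164 0 0;0 0 -0.24 0.198 0.164 0 0;0 0 -0.24 0.198 0.164 0 0;0 0 -0.24 0.198 0.164 0 0;0 0 -0.24 0.198 0.164 0 0;0 0 -0.24 0.198 0.164 0 0"}}

```text
time: 3.1
eef_pos: [0.5283, 0.0883, 0.2534]
tcp_rot: [0.14, 0.99, -0.0, 0.0]
contact_force: [0.5, -0.8, 0.6]
opening: 0.501
finger_force: 0.0
```

```bash
cat >> h.py <<'E'
def find(p,ts):
    for t in ts:
        print(t,[(np.round(world(p,q["position"]),4).tolist(),round(q["p"],2)) for q in ctrl.look_for(p,t)[:2]])
E
python3 - <<'E'
from h import *
s=ctrl.get_state(); print(s["eef_pos"],s["tcp_rot"],s["qpos"])
p=ctrl.read_camera("wrist"); save(p,"w1.png"); print(np.round(p["extrinsics"],3).tolist(),p["fx"],p["cx"],p["cy"])
np.savez("w1.npz",E=p["extrinsics"],f=p["fx"],cx=p["cx"],cy=p["cy"])
find(p,("charge_unit","fin","slot","screw","washer_face","knob","knob_top"))
E
```

```text
[0.5282712  0.08826385 0.25339511] [ 1.40023182e-01  9.90148223e-01 -2.58480188e-05  5.86267953e-05] [-2.39420222e-02 -2.23654442e-02  1.91847565e+00 -6.85788622e-05
  1.24537200e+00 -1.31374677e+00]
[[0.277, 0.961, -0.0, -0.232], [0.92, -0.265, 0.289, -0.5], [0.277, -0.08, -0.957, 0.24], [0.0, 0.0, 0.0, 1.0]] 325.19226210127806 282.9532505280523 212.5942928488151
charge_unit [([0.5776, 0.1291, 0.0939], 0.68), ([0.5456, 0.0786, 0.0525], 0.65)]
fin [([0.5442, 0.0774, 0.0537], 0.95)]
slot [([0.5478, 0.0832, 0.0564], 0.67), ([0.5808, 0.0921, 0.048], 0.44)]
screw [([0.5782, 0.1207, 0.0891], 0.69)]
washer_face [([0.5762, 0.126, 0.0838], 0.64)]
knob [([0.5776, 0.1293, 0.0899], 0.85)]
knob_top [([0.5781, 0.1286, 0.0914], 0.89)]
```

View pics/w1.png

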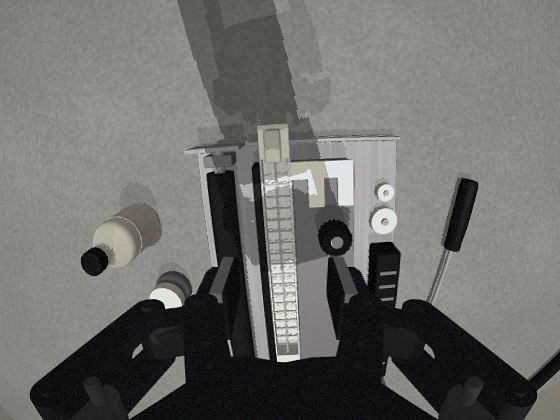

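The wrist view shows the fin top at about (272,143), the knob at (336,236), the ear with its slot at (325,183), and the bar running down to (288,355). I'll enlarge it to read the corners.

```bash
python3 - <<'E'
import cv2
i=cv2.imread("pics/w1.png"); c=i[110:260,190:390]; cv2.imwrite("pics/w1c.png",cv2.resize(c,(800,600),interpolation=cv2.INTER_CUBIC))
t=cv2.imread("pics/top0.png"); c=t[210:310,200:310]; cv2.imwrite("pics/t0c.png",cv2.resize(c,(660,600),interpolation=cv2.INTER_CUBIC))
E
```

```text
(no output)
```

View pics/w1c.png

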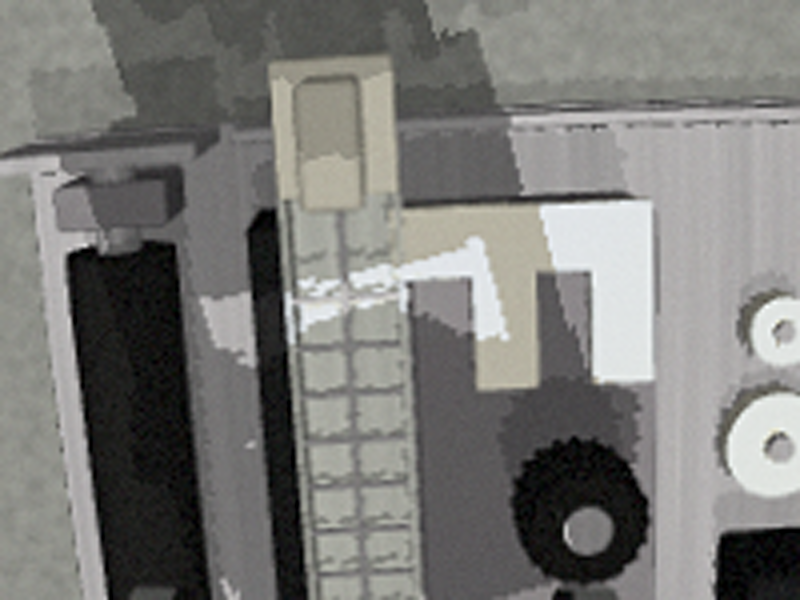

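View pics/t0c.png

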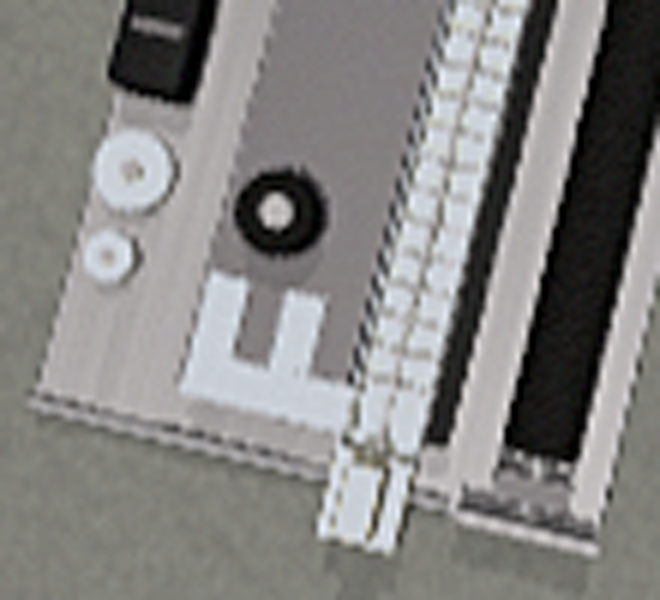

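```bash
cat >> h.py <<'E'
class V:
    def __init__(s,E,f,cx,cy,fish): s.E=np.array(E);s.f=f;s.c=np.array([cx,cy]);s.fish=fish;s.o=-s.E[:3,:3].T@s.E[:3,3]
    def ray(s,px):
        d=(np.array(px,float)-s.c)/s.f
        if s.fish:
            r=np.hypot(*d); v=np.array([*(d/max(r,1e-9)*np.sin(r)),np.cos(r)])
        else: v=np.array([*d,1]); v/=np.linalg.norm(v)
        return s.E[:3,:3].T@v
    def at(s,px,z): d=s.ray(px); return s.o+d*(z-s.o[2])/d[2]
def vw(p,fish): return V(p["extrinsics"],p["fx"],p["cx"],p["cy"],fish)
def tri(*vp):
    A=0;b=0
    for v,px in vp:
        d=v.ray(px); M=np.eye(3)-np.outer(d,d); A=A+M; b=b+M@v.o
    x=np.linalg.solve(A,b); return np.round(x,4),[round(1e3*float(np.linalg.norm(np.cross(v.ray(px),x-v.o))),1) for v,px in vp]
E
python3 - <<'E'
from h import *
z=np.load("w1.npz"); W=V(z["E"],z["f"],z["cx"],z["cy"],True)
p=ctrl.read_camera("top"); T=vw(p,False)
q=ctrl.read_camera("side"); S=vw(q,False)
c=lambda x,y:(190+x/4,110+y/4); t=lambda x,y:(200+x/6,210+y/6)
print("cam",W.o)
print("fin",tri((W,c(329,143)),(T,t(357,500))), W.at(c(329,143),.101),T.at(t(357,500),.101))
print("knob",tri((W,c(588,530)),(T,t(276,210))), W.at(c(588,530),.0885),T.at(t(276,210),.0885))
def yaw(v,a,b,h): d=v.at(b,h)-v.at(a,h); return np.arctan2(d[1],d[0])
print("yaw bar W",yaw(W,c(345,240),(288,345),.056),"T",yaw(T,t(395,380),(288,180),.056))
print("yaw sill T",yaw(T,t(450,500),t(40,400),.024)-np.pi/2,"W",yaw(W,c(250,125),c(780,103),.024)-np.pi/2)
print("fin sides W",yaw(W,c(300,208),c(297,78),.101)-np.pi,yaw(W,c(363,208),c(358,78),.101)-np.pi)
print("ear edge W",yaw(W,c(420,205),c(650,200),.055)-np.pi/2)
print("slot mouth mid",W.at(c(567,382),.055), "ear front",W.at(c(650,200),.055))
E
```

```text
cam [0.45775233 0.1094345  0.37385081]
fin (array([0.4786, 0.093 , 0.089 ]), [0.7, 0.7]) [0.47817961 0.09418408 0.101     ] [0.47880407 0.09171399 0.101     ]
knob (array([0.5821, 0.1257, 0.0908]), [1.0, 1.0]) [0.58333445 0.12687895 0.0885    ] [0.58214978 0.12490966 0.0885    ]
yaw bar W -0.22093341495543392 T -0.21405505339735303
yaw sill T -0.21819554558808973 W -0.2219936935424831
fin sides W -0.2664481992481491 -0.24391479091689572
ear edge W -0.24529485780100857
slot mouth mid [0.55666093 0.13293933 0.055     ] ear front [0.51660148 0.16475586 0.055     ]
```

```bash
python3 - <<'E'
from h import *
print(ctrl.get_state()["eef_pos"],goto((.4785,.0928,.092),np.pi-.22))
E
```

```text
[0.52838959 0.08917046 0.25334808] (array([ 0. ,  0. , -3.3]), array([ 49. , -10.2, 161.3]))
```

In the tool's units: 161 mm / 1000 = 0.161, 145 mm / 1000 = 0.145, -3.3 degrees / 229.1831 = -0.0144.

Emit:
{"op": "send_rows", "data": {"rows": "0 0 -0.0144 0.049 -0.01 0.05 0;0 0 -0.0144 0.049 -0.01 0.09 0;0 0 -0.0144 0.049 -0.01 0.11 0;0 0 -0.0144 0.049 -0.01 0.13 0;0 0 -0.0144 0.049 -0.01 0.145 0;0 0 -0.0144 0.049 -0.01 0.161 0;0 0 -0.0144 0.049 -0.01 0.161 0;0 0 -0.0144 0.049 -0.01 0.161 0"}}

```text
time: 4.6
eef_pos: [0.479, 0.093, 0.0928]
tcp_rot: [0.11, 0.994, 0.0, 0.0]
contact_force: [0.5, -0.5, 0.0]
opening: 0.501
finger_force: 0.0
```

In the tool's units: 4 mm / 1000 = 0.004, 2 mm / 1000 = 0.002.

Emit:
{"op": "send_rows", "data": {"rows": "0 0 0 0 0 0.002 -0.5;0 0 0 0 0 0.004 -0.7;0 0 0 0 0 0.004 -0.9;0 0 0 0 0 0.004 -1;0 0 0 0 0 0.004 -1;0 0 0 0 0 0.004 -1", "grip_force": 25}}

```text
time: 5.35
eef_pos: [0.4791, 0.093, 0.0898]
tcp_rot: [0.11, 0.994, -0.0, 0.0]
contact_force: [-3.0, -0.2, 6.2]
opening: 0.16
finger_force: 24.5
```

```bash
python3 - <<'E'
from h import *
s=ctrl.get_state();print(s["contact_force"],s["wrist_torque"],s["eef_pos"])
p=ctrl.read_camera("wrist"); save(p,"w2.png")
E
```

```text
[-2.95763083 -0.20484294  6.19593426] [-0.12749314  0.31785374 -0.10250015] [0.47909536 0.0929711  0.08975486]
```

View pics/w2.png

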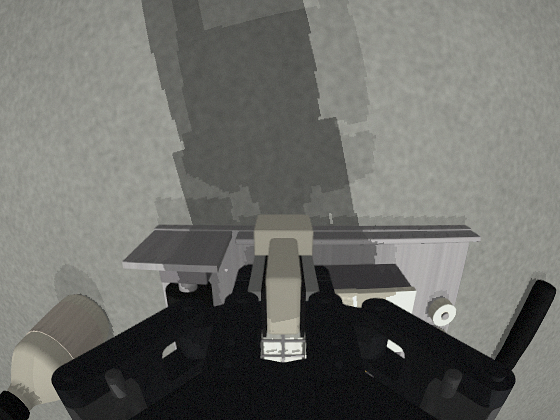

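The fin sits squarely between the pads at (285,270), with an opening of 13.7 mm. I'll push it in, slowly near the end.

In the tool's units: -40 mm / 1000 = -0.04, -38 mm / 1000 = -0.038.

Emit:
{"op": "send_rows", "data": {"rows": "0 0 0 -0.004 0 -0.001 -1;0 0 0 -0.01 0 -0.001 -1;0 0 0 -0.016 0 -0.001 -1;0 0 0 -0.022 0 -0.001 -1;0 0 0 -0.028 0 -0.001 -1;0 0 0 -0.033 0 -0.001 -1;0 0 0 -0.038 0 -0.001 -1;0 0 0 -0.04 0 -0.001 -1"}}

```text
time: 6.4
eef_pos: [0.5168, 0.0846, 0.0898]
tcp_rot: [0.11, 0.994, 0.0, -0.002]
contact_force: [-7.8, 1.2, 6.8]
opening: 0.158
finger_force: 25.4
```

In the tool's units: -3 mm / 1000 = -0.003, -2 mm / 1000 = -0.002.

Emit:
{"op": "send_rows", "data": {"rows": "0 0 0 -0.001 0 0 -1;0 0 0 -0.002 0 0 -1;0 0 0 -0.003 0 0 -1;0 0 0 -0.003 0 0 -1"}}

```text
time: 6.9
eef_pos: [0.5198, 0.084, 0.0898]
tcp_rot: [0.11, 0.994, 0.0, -0.001]
contact_force: [-6.1, 0.3, 6.0]
opening: 0.159
finger_force: 25.2
```

In the tool's units: -2 mm / 1000 = -0.002, -1 mm / 1000 = -0.001.

Emit:
{"op": "send_rows", "data": {"rows": "0 0 0 -0.001 0 0 -1;0 0 0 -0.002 0 0 -1;0 0 0 -0.002 0 0 -1"}}

```text
time: 7.28
eef_pos: [0.5217, 0.0836, 0.0897]
tcp_rot: [0.11, 0.994, 0.0, -0.001]
contact_force: [-5.2, 2.1, 5.4]
opening: 0.162
finger_force: 25.2
```

In the tool's units: -2 mm / 1000 = -0.002, -1 mm / 1000 = -0.001.

Emit:
{"op": "send_rows", "data": {"rows": "0 0 0 -0.001 0 0 -1;0 0 0 -0.002 0 0 -1;0 0 0 -0.002 0 0 -1"}}

```text
time: 7.65
eef_pos: [0.5237, 0.0831, 0.0898]
tcp_rot: [0.11, 0.994, 0.0, -0.001]
contact_force: [-5.5, 2.1, 5.4]
opening: 0.159
finger_force: 25.2
```

Emit:
{"op": "send_rows", "data": {"rows": "0 0 0 -0.001 0 0 -1;0 0 0 -0.001 0 0 -1;0 0 0 -0.001 0 0 -1"}}

```text
time: 8.02
eef_pos: [0.5246, 0.0829, 0.0898]
tcp_rot: [0.11, 0.994, 0.0, -0.001]
contact_force: [-5.5, 1.0, 6.1]
opening: 0.16
finger_force: 25.2
```

In the tool's units: -1 mm / 1000 = -0.001.

Emit:
{"op": "send_rows", "data": {"rows": "0 0 0 -0.001 0 0 -1;0 0 0 -0.001 0 0 -1;0 0 0 -0.001 0 0 -1"}}

```text
time: 8.4
eef_pos: [0.5251, 0.0828, 0.0897]
tcp_rot: [0.11, 0.994, 0.0, -0.002]
contact_force: [-7.6, 1.8, 7.2]
opening: 0.159
finger_force: 25.4
```

In the tool's units: -1 mm / 1000 = -0.001.

Emit:
{"op": "send_rows", "data": {"rows": "0 0 0 -0.001 0 0 -1;0 0 0 -0.001 0 0 -1;0 0 0 -0.001 0 0 -1"}}

```text
time: 8.78
eef_pos: [0.5251, 0.0828, 0.0897]
tcp_rot: [0.11, 0.994, 0.0, -0.004]
contact_force: [-11.3, 1.9, 10.4]
opening: 0.159
finger_force: 25.8
```

In the tool's units: -1 mm / 1000 = -0.001.

Emit:
{"op": "send_rows", "data": {"rows": "0 0 0 -0.001 0 0 -1;0 0 0 -0.001 0 0 -1;0 0 0 -0.001 0 0 -1"}}

```text
time: 9.15
eef_pos: [0.5252, 0.0828, 0.0897]
tcp_rot: [0.11, 0.994, 0.0, -0.005]
contact_force: [-13.4, 2.3, 12.2]
opening: 0.162
finger_force: 26.2
```

In the tool's units: -80 mm / 1000 = -0.08, -50 mm / 1000 = -0.05.

Emit:
{"op": "send_rows", "data": {"rows": "0 0 0 0.002 0 0 -1;0 0 0 0.002 0 0 -0.5;0 0 0 0.002 0 0 0;0 0 0 0.002 0 0 0;0 0 0 0.002 0 -0.02 0;0 0 0 0.002 0 -0.05 0;0 0 0 0.002 0 -0.08 0;0 0 0 0.002 0 -0.08 0"}}

```text
time: 10.15
eef_pos: [0.5284, 0.0822, 0.1722]
tcp_rot: [0.11, 0.994, 0.0, 0.003]
contact_force: [-0.0, 0.3, -0.6]
opening: 0.497
finger_force: 0.0
```

```bash
python3 - <<'E'
from h import *
s=ctrl.get_state();print(s["contact_force"],s["wrist_torque"],s["qpos"])
print(s["eef_pos"],goto((.5828,.126,.13),np.pi-.22))
p=ctrl.read_camera("wrist"); save(p,"w3.png"); find(p,("fin","knob_top","knob"))
E
```

```text
[-0.03830488  0.29812159 -0.62721733] [-0.00306061  0.00429073 -0.02792351] [-3.54991924e-02  5.78629021e-02  1.99383825e+00 -3.81280104e-05
  1.08342039e+00 -1.38590409e+00]
[0.52837583 0.08219115 0.17217193] (array([ 0.1,  0.4, -0. ]), array([-43.3,  54.6,  42.5]))
fin [([0.5673, 0.0768, 0.0527], 0.8), ([0.6283, 0.2891, 0.0222], 0.22)]
knob_top []
knob [([0.5754, 0.1351, 0.0882], 0.57)]
```

View pics/w3.png

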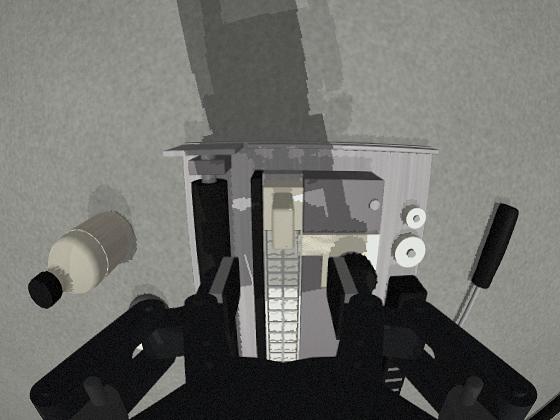

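The unit is in: the fin at (284,215) is behind the sill, and the ear reaches around the stem by the knob at (355,265). Next I'll go over the knob and turn back for winding range.

In the tool's units: 54.6 mm / 1000 = 0.0546, -43 mm / 1000 = -0.043, -70 degrees / 229.1831 = -0.3054.

Emit:
{"op": "send_rows", "data": {"rows": "0 0 -0.048 -0.043 0.0546 0.02 0;0 0 -0.0916 -0.043 0.0546 0.042 0;0 0 -0.1396 -0.043 0.0546 0.042 0;0 0 -0.1833 -0.043 0.0546 0.042 0;0 0 -0.2313 -0.043 0.0546 0.042 0;0 0 -0.2749 -0.043 0.0546 0.042 0;0 0 -0.3054 -0.043 0.0546 0.042 0;0 0 -0.3054 -0.043 0.0546 0.042 0"}}

```text
time: 11.35
eef_pos: [0.5793, 0.1261, 0.1257]
tcp_rot: [-0.479, 0.878, 0.001, -0.001]
contact_force: [0.5, 0.3, -0.8]
opening: 0.501
finger_force: 0.0
```

```bash
python3 - <<'E'
from h import *
s=ctrl.get_state();print(s["contact_force"],s["wrist_torque"],s["qpos"],s["tcp_rot"])
print(s["eef_pos"],goto((.5828,.126,.089),np.pi-.22+np.radians(70)))
E
```

```text
[ 0.47861397  0.2752301  -0.77722601] [-0.06983771  0.00243474  0.02781175] [ 4.33540404e-02  2.45717796e-01  1.87557038e+00 -6.10015441e-06
  1.02311664e+00 -2.52740514e+00] [-4.79410164e-01  8.77589835e-01  6.17637586e-04 -1.26316465e-03]
[0.57934676 0.12612649 0.12565933] (array([ 0.1, -0.1, -0.1]), array([-1.8, -3.1, 36.6]))
```

In the tool's units: 36.5 mm / 1000 = 0.0365, -1.8 mm / 1000 = -0.0018.

Emit:
{"op": "send_rows", "data": {"rows": "0 0 0 -0.0018 -0.003 0 0;0 0 0 -0.0018 -0.003 0.008 0;0 0 0 -0.0018 -0.003 0.016 0;0 0 0 -0.0018 -0.003 0.024 0;0 0 0 -0.0018 -0.003 0.031 0;0 0 0 -0.0018 -0.003 0.036 0;0 0 0 -0.0018 -0.003 0.0365 0;0 0 0 -0.0018 -0.003 0.0365 0"}}

```text
time: 12.35
eef_pos: [0.5839, 0.1261, 0.091]
tcp_rot: [-0.48, 0.877, -0.0, 0.0]
contact_force: [0.7, -0.6, -0.6]
opening: 0.501
finger_force: 0.0
```

Emit:
{"op": "send_rows", "data": {"rows": "0 0 0 0 0 0 -0.2;0 0 0 0 0 0 -0.5;0 0 0 0 0 0 -1;0 0 0 0 0 0 -1;0 0 0 0 0 0 -1", "grip_force": 22}}

```text
time: 12.98
eef_pos: [0.5834, 0.1266, 0.0915]
tcp_rot: [-0.48, 0.877, 0.001, -0.0]
contact_force: [-3.8, 1.7, 5.0]
opening: 0.364
finger_force: 22.2
```

```bash
cat > st.py <<'E'
from h import *
s=ctrl.get_state();r=R.from_quat(s["tcp_rot"]); x=r.as_matrix()[:,0]
print("t",round(s["time"],2),"F",np.round(s["contact_force"],2),"M",np.round(s["wrist_torque"],3),"pos",np.round(s["eef_pos"],4),"yaw",round(np.degrees(np.arctan2(x[1],x[0])),2),"q6",round(s["qpos"][5],3),"open",round(float(s["opening"]),3),round(float(s["finger_force"]),1))
E
python3 st.py
```

```text
t 12.97 F [-3.79  1.69  4.96] M [ 0.326  0.757 -0.013] pos [0.5834 0.1266 0.0915] yaw -122.62 q6 -2.529 open 0.364 22.2
```

In the tool's units: 1.67 mm / 1000 = 0.0017, 1.33 mm / 1000 = 0.0013, 50 degrees / 229.1831 = 0.2182.

Emit:
{"op": "send_rows", "data": {"rows": "0 0 0.0436 0 0 0.0003 -1;0 0 0.0873 0 0 0.0007 -1;0 0 0.1309 0 0 0.001 -1;0 0 0.1745 0 0 0.0013 -1;0 0 0.2182 0 0 0.0017 -1;0 0 0.2182 0 0 0.0017 -1;0 0 0.2182 0 0 0.0017 -1;0 0 0.2182 0 0 0.0017 -1"}}

```text
time: 13.98
eef_pos: [0.5838, 0.1258, 0.0898]
tcp_rot: [-0.065, 0.998, -0.0, 0.0]
contact_force: [-3.1, 0.2, 5.0]
opening: 0.362
finger_force: 22.2
```

```bash
python3 st.py
```

```text
t 13.97 F [-3.11  0.25  4.95] M [-0.097  0.557 -0.003] pos [0.5838 0.1258 0.0898] yaw -172.53 q6 -1.658 open 0.362 22.2
```

In the tool's units: 0.5 mm / 1000 = 0.0005, 0.25 mm / 1000 = 0.0003, 15 degrees / 229.1831 = 0.0654.

Emit:
{"op": "send_rows", "data": {"rows": "0 0 0.0327 0 0 0.0003 -1;0 0 0.0654 0 0 0.0005 -1;0 0 0.0654 0 0 0.0005 -1;0 0 0.0654 0 0 0.0005 -1;0 0 0.0654 0 0 0.0005 -1"}}

```text
time: 14.6
eef_pos: [0.5839, 0.1256, 0.0894]
tcp_rot: [0.066, 0.998, -0.001, 0.0]
contact_force: [-2.9, -1.4, 4.9]
opening: 0.361
finger_force: 22.2
```

```bash
python3 st.py
```

```text
t 14.6 F [-2.93 -1.4   4.9 ] M [-0.163  0.55   0.036] pos [0.5839 0.1256 0.0894] yaw 172.48 q6 -1.396 open 0.361 22.2
```

In the tool's units: 0.5 mm / 1000 = 0.0005, 0.25 mm / 1000 = 0.0003, 15 degrees / 229.1831 = 0.0654.

Emit:
{"op": "send_rows", "data": {"rows": "0 0 0.0327 0 0 0.0003 -1;0 0 0.0654 0 0 0.0005 -1;0 0 0.0654 0 0 0.0005 -1;0 0 0.0654 0 0 0.0005 -1;0 0 0.0654 0 0 0.0005 -1"}}

```text
time: 15.22
eef_pos: [0.5838, 0.1253, 0.0888]
tcp_rot: [0.195, 0.981, -0.001, 0.0]
contact_force: [-2.6, -1.8, 5.2]
opening: 0.367
finger_force: 22.2
```

```bash
python3 st.py
```

```text
t 15.22 F [-2.64 -1.84  5.21] M [-0.242  0.611  0.072] pos [0.5838 0.1253 0.0888] yaw 157.5 q6 -1.134 open 0.367 22.2
```

```bash
cat > st.py <<'E'
from h import *
M=[]
for i in range(4):
    ctrl.read_camera("wrist"); s=ctrl.get_state(); M.append(s["wrist_torque"][2])
x=R.from_quat(s["tcp_rot"]).as_matrix()[:,0]
print("t",round(s["time"],2),"F",np.round(s["contact_force"],2),"Mz",np.round(M,3),round(np.mean(M),3),"pos",np.round(s["eef_pos"],4),"yaw",round(np.degrees(np.arctan2(x[1],x[0])),2),"open",round(float(s["opening"]),3))
E
python3 st.py
```

```text
t 15.43 F [-2.99 -1.68  5.42] Mz [ 0.058 -0.014  0.036  0.039] 0.03 pos [0.5838 0.1253 0.0888] yaw 157.49 open 0.364
```

In the tool's units: 0.47 mm / 1000 = 0.0005, 0.23 mm / 1000 = 0.0002, 14 degrees / 229.1831 = 0.0611.

Emit:
{"op": "send_rows", "data": {"rows": "0 0 0.0305 0 0 0.0002 -1;0 0 0.0611 0 0 0.0005 -1;0 0 0.0611 0 0 0.0005 -1;0 0 0.0611 0 0 0.0005 -1"}}

```text
time: 15.92
eef_pos: [0.5837, 0.1251, 0.0884]
tcp_rot: [0.313, 0.95, -0.001, 0.0]
contact_force: [-4.0, -2.6, 6.7]
opening: 0.364
finger_force: 22.3
```

```bash
sed -i 's/range(4)/range(7)/' st.py; python3 st.py
```

```text
t 16.27 F [-4.07 -2.03  6.15] Mz [ 0.015  0.05   0.081  0.048  0.017 -0.013 -0.004] 0.028 pos [0.5837 0.1251 0.0884] yaw 143.5 open 0.364
```

In the tool's units: 0.45 mm / 1000 = 0.0005, 0.23 mm / 1000 = 0.0002, 14 degrees / 229.1831 = 0.0611.

Emit:
{"op": "send_rows", "data": {"rows": "0 0 0.0305 0 0 0.0002 -1;0 0 0.0611 0 0 0.0005 -1;0 0 0.0611 0 0 0.0005 -1;0 0 0.0611 0 0 0.0005 -1"}}

```text
time: 16.77
eef_pos: [0.5835, 0.1249, 0.088]
tcp_rot: [0.426, 0.905, -0.002, -0.0]
contact_force: [-5.1, -2.1, 6.7]
opening: 0.369
finger_force: 22.4
```

```bash
python3 st.py
```

```text
t 17.12 F [-4.07 -3.52  5.99] Mz [0.08  0.114 0.121 0.168 0.138 0.087 0.121] 0.118 pos [0.5835 0.1249 0.088 ] yaw 129.53 open 0.361
```

In the tool's units: 0.23 mm / 1000 = 0.0002, 0.13 mm / 1000 = 0.0001, 7 degrees / 229.1831 = 0.0305.

Emit:
{"op": "send_rows", "data": {"rows": "0 0 0.0175 0 0 0.0001 -1;0 0 0.0305 0 0 0.0002 -1;0 0 0.0305 0 0 0.0002 -1;0 0 0.0305 0 0 0.0002 -1"}}

```text
time: 17.62
eef_pos: [0.5834, 0.1248, 0.0878]
tcp_rot: [0.481, 0.877, -0.002, 0.0]
contact_force: [-4.9, -4.3, 6.7]
opening: 0.367
finger_force: 22.4
```

```bash
sed -i 's/range(7)/range(10)/' st.py; python3 st.py
```

```text
t 18.12 F [-4.63 -4.08  6.98] Mz [0.104 0.189 0.229 0.184 0.193 0.18  0.108 0.189 0.185 0.175] 0.174 pos [0.5834 0.1249 0.0878] yaw 122.55 open 0.366
```

In the tool's units: 0.13 mm / 1000 = 0.0001, 0.07 mm / 1000 = 0.0001, 4 degrees / 229.1831 = 0.0175.

Emit:
{"op": "send_rows", "data": {"rows": "0 0 0.0087 0 0 0.0001 -1;0 0 0.0175 0 0 0.0001 -1;0 0 0.0175 0 0 0.0001 -1;0 0 0.0175 0 0 0.0001 -1"}}

```text
time: 18.62
eef_pos: [0.5834, 0.1248, 0.0877]
tcp_rot: [0.511, 0.86, -0.002, 0.0]
contact_force: [-5.3, -3.1, 7.1]
opening: 0.367
finger_force: 22.5
```

```bash
python3 st.py
```

```text
t 19.12 F [-5.29 -4.22  7.23] Mz [0.202 0.172 0.156 0.195 0.173 0.17  0.175 0.19  0.191 0.143] 0.177 pos [0.5833 0.1248 0.0877] yaw 118.56 open 0.366
```

In the tool's units: -150 mm / 1000 = -0.15, -110 mm / 1000 = -0.11.

Emit:
{"op": "send_rows", "data": {"rows": "0 0 0 0 0 0 -0.2;0 0 0 0 0 0 0;0 0 0 0 0 0 0;0 0 0 0 0 0 0;0 0 0 0 0 -0.015 0;0 0 0 0 0 -0.05 0;0 0 0 0 0 -0.11 0;0 0 0 0 0 -0.15 0"}}

```text
time: 20.12
eef_pos: [0.5847, 0.1262, 0.2415]
tcp_rot: [0.512, 0.859, 0.001, 0.002]
contact_force: [0.9, 0.6, -0.9]
opening: 0.5
finger_force: 0.0
```

Emit:
{"op": "send_rows", "data": {"rows": "0 0 0 0 0 0 0;0 0 0 0 0 0 0;0 0 0 0 0 0 0"}}

```text
time: 20.5
eef_pos: [0.5827, 0.126, 0.2349]
tcp_rot: [0.512, 0.859, -0.001, -0.001]
contact_force: [-0.2, 0.6, -0.6]
opening: 0.5
finger_force: 0.0
```

```bash
python3 - <<'E'
from h import *
s=ctrl.get_state();print(s["eef_pos"],s["contact_force"],s["wrist_torque"])
p=ctrl.read_camera("wrist"); save(p,"w4.png"); find(p,("fin","knob_top","knob"))
i=cv2.imread("pics/w4.png"); t=ctrl.read_camera("side"); j=cv2.cvtColor(np.ascontiguousarray(t["color"]),cv2.COLOR_RGB2BGR)[130:260,150:410]
cv2.imwrite("pics/fin.png",np.vstack([cv2.resize(i,(520,330)),cv2.resize(j,(520,260))]))
E
```

```text
[0.58269315 0.12604352 0.2348917 ] [-0.21846676  0.59210372 -0.57111899] [-0.01785574  0.00452377 -0.01667995]
fin [([0.572, 0.0745, 0.0544], 0.61)]
knob_top [([0.5825, 0.1304, 0.087], 0.76)]
knob [([0.584, 0.1307, 0.0867], 0.74), ([0.5231, -0.077, 0.0115], 0.4)]
```

View pics/fin.png

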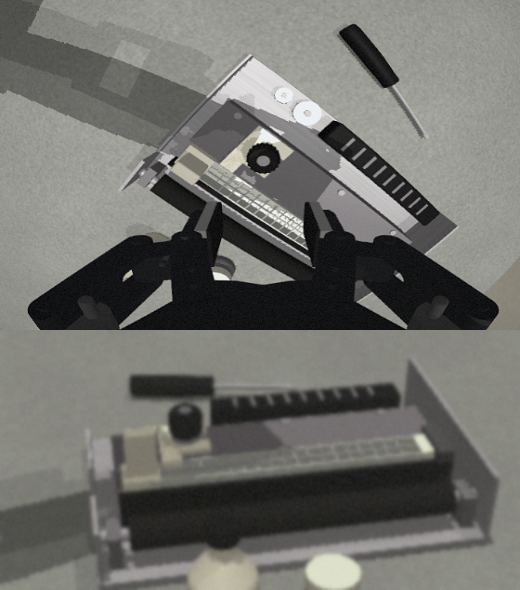

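The unit is home with the ear under the knob (263,157), the knob is seated, and the arm is clear. At zero load Mz reads about -0.02, so the clamp moment is about 0.19 N m, which is near 18 N.

```bash
python3 -c "
from plant import ctrl
print(ctrl.sign_off())"
```

```text
the job is handed in; nothing more can be done
None
```

The charge unit is pushed home against its stop and the hand screw is wound down to an estimated 18 N (snug is 10–30 N, judged from wrist torque and turn angle), the knob still appears fully on, the gripper is clear, and the job was handed in at about 21 s.

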